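Back the microtome knife off and make it safe

TASK

The last section has been cut: make the microtome safe for changing the wax block. Find out which way the knife clamp's lever gives (nobody noted whether its screw is left- or right-handed), loosen it, draw the knife carriage fully back from the block to its end stop, and turn the lever back until the clamp is tight again. Then swing the finger guard fully up over the blade edge, without touching the blade or disturbing anything else on the bench.

Things in the scene. Friction and masses are not known exactly. Their poses are not given: they have to be found in the camera images.
- microtome: Rotary microtome, white, fixed to the bench. Its frame: origin on the bench, +x from the operator's side into the machine, +y to the operator's left, z up. Casting x = 50 to 450, y = -160 to 120 mm, 300 mm high. In front of it a flat bed 240 mm wide, from x = -260 mm, top 45 mm above the bench. Only carriage, clamp and guard move
- block_face (a point): Front of the wax block on the specimen head, a fixed round head 92 mm across that sticks out of the casting over the carriage, between 159 and 262 mm above the bench. This point is the part nearest the operator, 203 mm above the bench
- carriage (a joint): Travel in m of the knife carriage along the machine's -x (away from the block, toward the operator): 0 = near the block, 0.06 = at the rear end stop; starts at 0 to 0.01. A steel plate 190 x 110 x 25 mm, about 0.8 kg with what it carries. Held fast while the clamp is tight; slides with about 2.5 N of friction once it is loose, and stays where left
- apron (a point): Point on the carriage's flat bare top, 75 mm above the bench, on the operator's side of the blade holder: a clear field about 50 mm (machine x) by 80 mm (machine y) centred here, for shut fingers to press on and drag. The carriage has no handle and is too wide to grip. Moves with the carriage
- clamp_lever (a joint): Turn in rad of the clamp lever about a vertical axis, positive anticlockwise from above; 0 = tight, as at the start. The hand of its screw differs from run to run: one way it stops dead (under 0.05 rad), the other it gives at 5 to 10 N at the knob and turns up to 1.25. The jaw lets go of the carriage at about 0.5. Turned back to 0 it stops dead, tight. Stays where left
- clamp_axis (a point): Fixed point on the vertical axis of the clamp lever, 99 mm above the bench, on the bed left of the carriage (machine x = -130, y = 80 mm)
- lever_knob (a point): Middle of the upright black cylindrical knob (24 mm across, 45 mm tall) at the end of the clamp lever, 85 mm from its axis; 125 mm above the bench, at the start on the machine's +y side of the axis. The 12 mm round arm joins it 13 mm below this point; its underside is 23 mm below this point, nothing lies under it
- guard (a joint): Swing in rad of the finger guard, a steel bail hinged on the sides of the blade holder: 0 = folded open to the operator's side (starts at 0 to 0.2), 1.45 = at its stop, over the blade edge. Stays where left; takes about 1 N at the bar
- guard_bar (a point): Middle of the guard's straight bar: round, 12 mm thick, 114 mm long along the machine's y, 72 mm from the hinge axis. Folded open (0) it is 62 mm to the operator's side of the axis and 36 mm above it; at 1.45 it is 28 mm to the machine side and 66 mm above it, about 15 mm above the blade edge
- guard_axis (a point): Middle of the guard's hinge axis, which is parallel to the machine's y, 105 mm above the bench; moves with the carriage. The bar swings up and over from the operator's side (machine -x) to the machine side (+x)
- blade: The steel blade in its holder, 84 mm wide along the machine's y, sharp edge up: never to be touched. Origin in its middle, 24 mm to the machine side of guard_axis and 46 mm above it, the edge 5 mm farther and 5 mm higher. The sloping steel holder, 94 mm wide, runs down from it to the operator's side, to 35 mm beyond guard_axis at its foot
- slide_tray: Steel tray, 100 x 150 x 28 mm, bystander, on the bench; origin under its middle
- blade_box: Grey plastic blade dispenser, 85 x 55 x 39 mm, bystander, on the bench; origin under its middle
- jar: Amber jar with white lid, 64 mm across, 85 mm high, bystander, on the bench; origin under its middle
- brush: Section brush with wooden handle, 170 mm long, bystander, lying on the bench

How it is judged:
By the outcome, as a careful person would: the job done as asked, in the order asked, and still so for the second after the job is handed in, with the robot touching nothing.
It also fails if it takes over 64 s, if anything falls off the work surface, if the arm or the gripper's body presses on something with over 40 N, if the wrist force passes 120 N, or if a joint passes its speed limit or range.

ROBOT

A 6-joint arm with a two-finger parallel gripper is mounted at the origin on the work surface. World frame = base frame: x ahead of the robot, y to its left, z up, the work surface at z = 0. Lengths are in m, angles in degrees, forces in N, time in s.
With the tool pointing down it reaches from about 0.275 to 0.75 m from the base axis. Payload 10.2 kg.
Tool frame: the origin (TCP) lies at the very end of the fingers, on their centre line; the grasp point (between the pads) lies 19 mm behind it; z points along the fingers, y is the line along which they close (so a half turn about z gives the same grasp; the last joint's range is limited). The gripper opens to 85 mm and grips with 20 to 120 N. Pads are 22 mm wide; open, the fingers measure 114 mm over their backs; the gripper's body (76 mm by 85 mm) begins 54 mm behind the grasp point. The pads swing forward as they close: fully open they stand 13 mm farther back than shut.
Start: joints at [-76.627, 17.928, 85.812, -0, 76.261, -12.8], TCP at [0.232, -0.471, 0.231] pointing down, gripper open.
Joint ranges: [-168.41, 168.41], [-55.51, 124.54], [10.69, 146.95], [-70.63, 250.63], [1, 178], [-165.06, 165.06]. Speed limits (degrees/s): [136.94, 136.94, 172.46, 180, 180, 180].

INTERFACE

Orientations are given as a 3x3 rotation matrix whose columns are the frame's x, y, z axes.
In Python, from bench import r, imaging, finish_job gives the robot as it stands.
- The arm moves only by the shell command python3 -m crank 'ROWS'. ROWS is JSON, a list of rows, each an object of numbers: "dx", "dy", "dz": the shift along the tool's x, y, z in m; "rx", "ry", "rz": the turn, a rotation vector about the tool's x, y, z in degrees; "hand": the finger opening in m, from 0 to 0.0854. In form: [{"dx": .., "dy": .., "dz": .., "rx": .., "ry": .., "rz": .., "hand": ..}, ...]. A call has exactly 10 rows; each row shifts and turns the commanded pose from where the row before left it, along the tool's axes as they then stand; what a row does not reach is not made up. A row lasts 1/8 s, in which the tool goes at most 62.5 mm and 10.7 degrees, less where a joint would pass 70% of its speed; a pose out of reach is approached as far as the arm can. A call is refused whole if a number of a shift passes 0.0625 or a number of a turn 10.7, either way. A call with a gripper value outside its range is refused whole. The fingers move at their own pace and stop on an object; the grip force is fixed at half the most. Time passes only in rows, so rows that do not move let the fingers close, or fill a call up. It gives the time, the measured TCP pose, the force, the opening and the grip force at its end, in the units of the state.
- r.get_state(): the state, without advancing time (a new reading comes with each control period).
- imaging.snapshot(name): name is "scene" or "top" or "wrist"; returns a dict with "pixels" (480x640x3 uint8, red, green, blue), "fx", "fy", "cx", "cy" (pixels), "origin" and "rotation" of the camera in the world; the wrist camera has in their place "mount" (4x4, takes a point from camera to tool coordinates, whose origin is the TCP and whose axes are the flange's). Camera axes: x right, y down, z forward; pixel columns grow to the right and rows downward; lengths in m; the calibration is good to about 2 mm. A picture is of the moment at which its call begins: read the wrist's pose just before it. There is no depth.
- finish_job(): hands the job in; it is judged then, once.
The state is a dict: "t": time; "qpos": joint angles; "dq": joint speeds; "joint_efforts": joint torques, N m; "ee_pos": TCP position; "tool_rot": TCP orientation; "force": force on the tool from outside, world axes, zero at the start; "wrist_torque": the same for the moment, N m; "finger_gap": opening from 0.0 (shut) to 1.0 (fully open); "grip_force": force on a finger pad.
Only numpy, scipy, OpenCV 4.12 (cv2) and the standard library are available. Lean on these libraries where they do the work, as an engineer would, in place of code of your own. Each camera call takes 0.05 s, during which the arm holds its last target. There are 200 camera calls.

## Working session

There is one attempt and no reset: what is moved stays moved. The work goes in short steps, Python scripts to look and compute and a shell command to move; the robot and the scene stay as the last step left them, time stands still between calls to the robot, and variables do not carry over. Pictures are saved under pics/ and viewed, at most 10 in all, crops included, and the job is handed in when it is done.

```bash
mkdir -p pics; ls; cat > h.py <<'E'
import numpy as np, cv2, json
from bench import r, imaging
def snap(n,f):
    s=r.get_state(); d=imaging.snapshot(n); cv2.imwrite('pics/'+f+'.png',d['pixels'][:,:,::-1])
    d['s']=s
    np.save('pics/'+f+'.npy',d,allow_pickle=True); return d
def load(f): return np.load('pics/'+f+'.npy',allow_pickle=True).item()
def cam(d):
    if 'mount' in d:
        M=np.array(d['mount']); R=np.array(d['s']['tool_rot']); return np.array(d['s']['ee_pos'])+R@M[:3,3], R@M[:3,:3]
    return np.array(d['origin']),np.array(d['rotation'])
def plane(d,u,v,z):
    o,R=cam(d); k=R@np.array([(u-d['cx'])/d['fx'],(v-d['cy'])/d['fy'],1]); return o+k*(z-o[2])/k[2]
def proj(d,p):
    o,R=cam(d); c=R.T@(np.array(p)-o); return c[0]/c[2]*d['fx']+d['cx'],c[1]/c[2]*d['fy']+d['cy']
E
python3 - <<'E'
from h import *
for n in('top','scene'):
    d=snap(n,n+'0'); print(n,d['origin'],np.round(d['rotation'],3).tolist(),d['fx'])
s=r.get_state(); print(s)
E
```

```text
pics
top [0.35499582 0.12485213 1.18568985] [[-0.0, -0.973, 0.229], [-1.0, 0.0, -0.0], [0.0, -0.229, -0.973]] 501.8964328631811
scene [ 0.92656024 -0.32727463  0.9530803 ] [[0.785, 0.514, -0.345], [0.619, -0.645, 0.448], [0.008, -0.566, -0.825]] 542.4981757406184
{'t': 0.1, 'qpos': array([-7.66276349e+01,  1.79558958e+01,  8.58495212e+01, -5.96001191e-05,
        7.62585256e+01, -1.27988990e+01]), 'dq': array([ 0.01138349, -0.0109876 , -0.23567829, -0.05583129, -0.06903622,
        0.07758422]), 'joint_efforts': array([ 3.45460554e-03, -4.12897146e+01, -2.60142159e+01, -1.60902650e-04,
        2.99461324e-03, -2.26289967e-05]), 'ee_pos': array([ 0.23149923, -0.47095985,  0.23079624]), 'tool_rot': array([[ 8.97479610e-01,  4.41055872e-01, -2.59092190e-04],
       [ 4.41055879e-01, -8.97478988e-01,  1.08551775e-03],
       [ 2.46244179e-04, -1.08850418e-03, -9.99999377e-01]]), 'force': array([ 0.35887278,  0.42760424, -0.2791597 ]), 'wrist_torque': array([-0.02708932, -0.02041801,  0.04989641]), 'grip_force': 0.0, 'finger_gap': 0.9980613234096544}
```

View pics/top0.png

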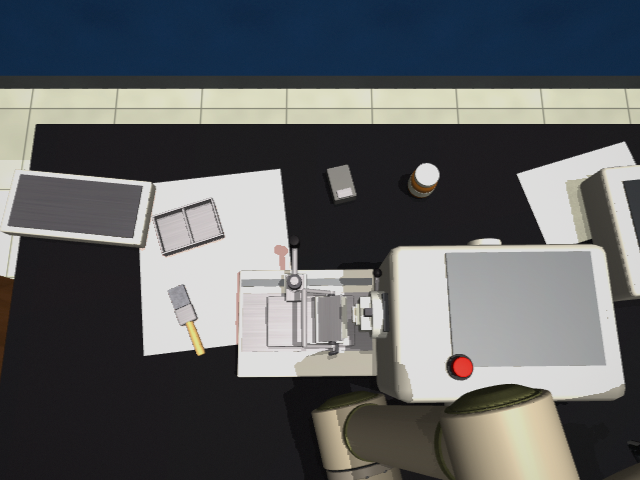

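View pics/scene0.png

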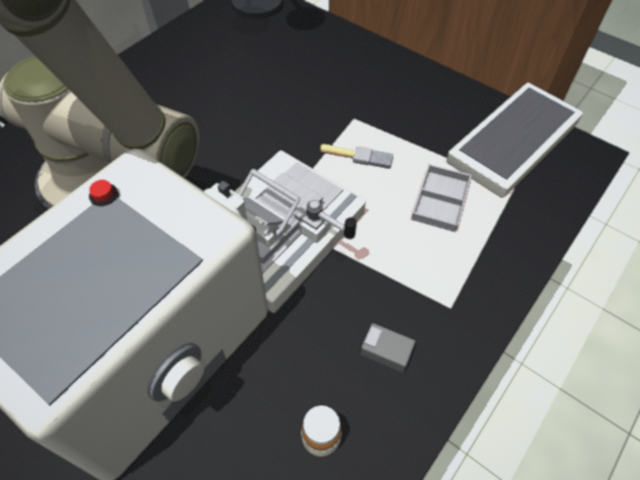

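The top view shows the machine with its +x running to image right (world −y). Knob at (294,242), clamp axis at (293,282), bed from (238,270) to (238,377). I'll zoom in on both views.

```bash
python3 - <<'E'
from h import *
a=load('top0')['pixels'][225:385,230:400,::-1]; b=load('scene0')['pixels'][140:300,200:370,::-1]
a=cv2.resize(a,None,fx=2.35*1.5,fy=2.35*1.5,interpolation=cv2.INTER_CUBIC)
cv2.imwrite('pics/c1.png',a); cv2.imwrite('pics/c2.png',cv2.resize(b,None,fx=3.525,fy=3.525,interpolation=cv2.INTER_CUBIC))
E
```

```text
(no output)
```

View pics/c1.png

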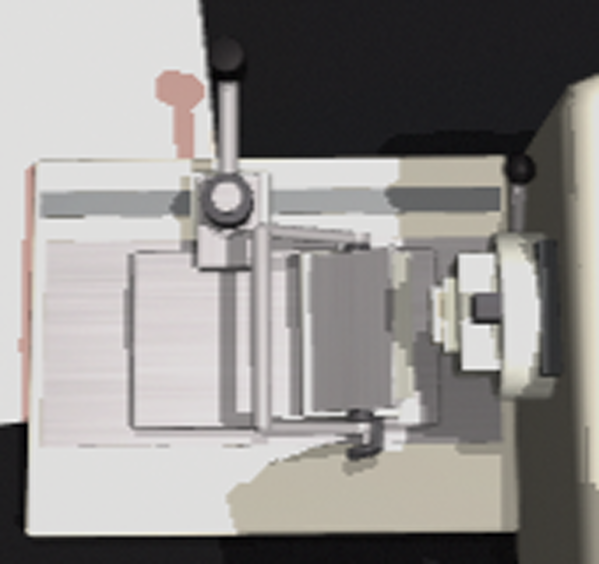

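View pics/c2.png

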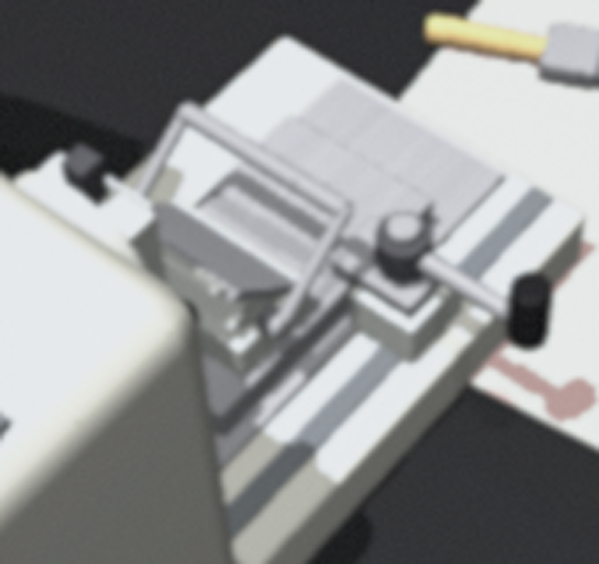

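Both views are clear. In the top crop, the knob top is at (228,53), the clamp cap at (226,198), the guard bar runs from (262,225) to (262,430), the carriage spans x 130–437, and the bed corners are (33,160) and (27,532). In the scene crop, the knob runs from (531,283) to (529,338). Next I convert these to world positions.

```bash
python3 - <<'E'
from h import *
d=load('top0'); e=load('scene0'); k=3.525
P=lambda u,v,z: plane(d,230+u/k-.35,225+v/k-.35,z)
Q=lambda u,v,z: plane(e,200+u/k-.35,140+v/k-.35,z)
for n,p in dict(knob=P(228,53,.147),axis=P(226,196,.12),bedL=P(33,160,.045),bedR=P(27,533,.045),bedLfar=P(503,158,.045),bedRfar=P(518,533,.045),carL=P(130,252,.07),carR=P(132,428,.07),barL=P(262,228,.145),barR=P(262,430,.145),
  holderfoot=P(290,330,.075),knobS=Q(531,283,.147),knobSmid=Q(529,311,.125),bedLS=Q(582,215,.045),bedRS=Q(285,40,.045),barLs=Q(350,208,.145),barRs=Q(187,107,.145)).items(): print(n,np.round(p,4))
E
```

```text
knob [0.6101 0.17   0.147 ]
axis [0.5272 0.1715 0.12  ]
bedL [0.5631 0.3014 0.045 ]
bedR [0.3269 0.2969 0.045 ]
bedLfar [ 0.5644 -0.0063  0.045 ]
bedRfar [ 0.3268 -0.0095  0.045 ]
carL [0.4995 0.2341 0.07  ]
carR [0.3903 0.2304 0.07  ]
barL [0.504  0.1489 0.145 ]
barR [0.3868 0.1483 0.145 ]
holderfoot [0.45   0.1328 0.075 ]
knobS [0.6072 0.1755 0.147 ]
knobSmid [0.6087 0.1737 0.125 ]
bedLS [0.5606 0.2994 0.045 ]
bedRS [0.3266 0.2967 0.045 ]
barLs [0.5003 0.1563 0.145 ]
barRs [0.3832 0.155  0.145 ]
```

```bash
python3 -m crank '[{"dz":-0.04,"rz":6.55},{"dz":-0.04,"rz":6.55},{"dz":-0.04,"rz":6.55},{"dz":-0.04,"rz":6.55},{"dx":0.0236,"dy":-0.0402},{"dx":0.0236,"dy":-0.0402},{"dx":0.0236,"dy":-0.0402},{"dx":0.0236,"dy":-0.0402},{"dx":0.0236,"dy":-0.0402},{"dx":0.0236,"dy":-0.0402}]'
```

```text
invalid input
```

```bash
python3 -m crank '[{"dx":0,"dy":0,"dz":-0.04,"rx":0,"ry":0,"rz":6.55,"hand":0.085},{"dx":0,"dy":0,"dz":-0.04,"rx":0,"ry":0,"rz":6.55,"hand":0.085},{"dx":0,"dy":0,"dz":-0.04,"rx":0,"ry":0,"rz":6.55,"hand":0.085},{"dx":0,"dy":0,"dz":-0.04,"rx":0,"ry":0,"rz":6.55,"hand":0.085},{"dx":0.0236,"dy":-0.0402,"dz":0,"rx":0,"ry":0,"rz":0,"hand":0.085},{"dx":0.0236,"dy":-0.0402,"dz":0,"rx":0,"ry":0,"rz":0,"hand":0.085},{"dx":0.0236,"dy":-0.0402,"dz":0,"rx":0,"ry":0,"rz":0,"hand":0.085},{"dx":0.0236,"dy":-0.0402,"dz":0,"rx":0,"ry":0,"rz":0,"hand":0.085},{"dx":0.0236,"dy":-0.0402,"dz":0,"rx":0,"ry":0,"rz":0,"hand":0.085},{"dx":0.0236,"dy":-0.0402,"dz":0,"rx":0,"ry":0,"rz":0,"hand":0.085}]'
```

```text
t: 1.35
ee_pos: [0.3738, -0.2286, 0.3911]
tool_rot: [[1.0, -0.001, -0.0], [-0.001, -1.0, 0.0], [-0.0, -0.0, -1.0]]
force: [-0.5, 0.2, 0.1]
finger_gap: 0.998
grip_force: 0.0
```

```bash
python3 -m crank '[{"dx":0.0236,"dy":-0.0402,"dz":0,"rx":0,"ry":0,"rz":0,"hand":0.085},{"dx":0.0236,"dy":-0.0402,"dz":0,"rx":0,"ry":0,"rz":0,"hand":0.085},{"dx":0.0236,"dy":-0.0402,"dz":0,"rx":0,"ry":0,"rz":0,"hand":0.085},{"dx":0.0236,"dy":-0.0402,"dz":0,"rx":0,"ry":0,"rz":0,"hand":0.085},{"dx":0.0236,"dy":-0.0402,"dz":0,"rx":0,"ry":0,"rz":0,"hand":0.085},{"dx":0.0236,"dy":-0.0402,"dz":0,"rx":0,"ry":0,"rz":0,"hand":0.085},{"dx":0.0236,"dy":-0.0402,"dz":0,"rx":0,"ry":0,"rz":0,"hand":0.085},{"dx":0.0236,"dy":-0.0402,"dz":0.04,"rx":0,"ry":0,"rz":0,"hand":0.085},{"dx":0.0236,"dy":-0.0402,"dz":0.04,"rx":0,"ry":0,"rz":0,"hand":0.085},{"dx":0.0236,"dy":-0.0402,"dz":0.04,"rx":0,"ry":0,"rz":0,"hand":0.085}]' && python3 - <<'E'
from h import *
d=snap('wrist','w1'); print(d['s']['ee_pos'],np.round(d['mount'],3).tolist())
print(proj(d,[.609,.172,.147]),proj(d,[.527,.17,.12]))
E
```

```text
t: 2.6
ee_pos: [0.6099, 0.1732, 0.2696]
tool_rot: [[1.0, -0.0, -0.001], [-0.0, -1.0, -0.0], [-0.001, 0.0, -1.0]]
force: [0.6, -0.6, 0.8]
finger_gap: 0.994
grip_force: 0.0
[0.60990654 0.17323786 0.26960978] [[-0.0, -0.946, -0.325, 0.083], [1.0, 0.0, -0.001, -0.0], [0.002, -0.325, 0.946, -0.142], [0.0, 0.0, 0.0, 1.0]]
(np.float64(323.34444978812326), np.float64(228.01013941657803)) (np.float64(325.62056975147726), np.float64(319.3316460701522))
```

View pics/w1.png

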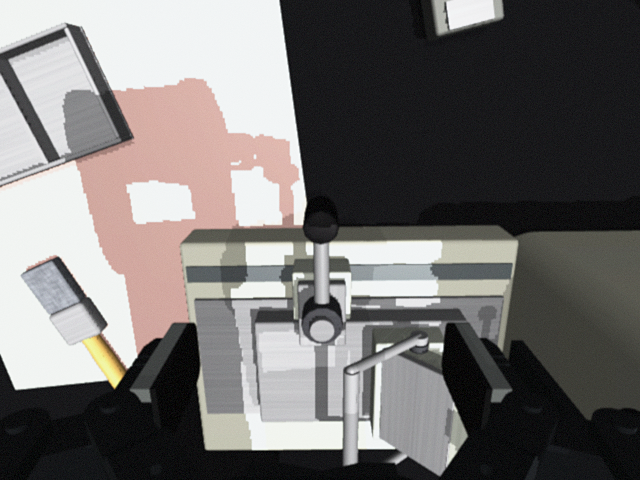

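The knob top is at (322,227), and my prediction was (323,228), so the estimate holds. I'll descend and grip.

```bash
python3 -m crank '[{"dx":0,"dy":0,"dz":0.0385,"rx":0,"ry":0,"rz":0,"hand":0.085},{"dx":0,"dy":0,"dz":0.0385,"rx":0,"ry":0,"rz":0,"hand":0.085},{"dx":0,"dy":0,"dz":0.0385,"rx":0,"ry":0,"rz":0,"hand":0.085},{"dx":0,"dy":0,"dz":0.0385,"rx":0,"ry":0,"rz":0,"hand":0.06},{"dx":0,"dy":0,"dz":0,"rx":0,"ry":0,"rz":0,"hand":0.03},{"dx":0,"dy":0,"dz":0,"rx":0,"ry":0,"rz":0,"hand":0.015},{"dx":0,"dy":0,"dz":0,"rx":0,"ry":0,"rz":0,"hand":0.015},{"dx":0,"dy":0,"dz":0,"rx":0,"ry":0,"rz":0,"hand":0.015},{"dx":0,"dy":0,"dz":0,"rx":0,"ry":0,"rz":0,"hand":0.015},{"dx":0,"dy":0,"dz":0,"rx":0,"ry":0,"rz":0,"hand":0.015}]'
```

```text
t: 3.9
ee_pos: [0.6105, 0.1721, 0.1195]
tool_rot: [[1.0, -0.0, 0.004], [-0.0, -1.0, 0.001], [0.004, -0.001, -1.0]]
force: [1.4, 1.7, 6.5]
finger_gap: 0.261
grip_force: 58.7
```

```bash
python3 -m crank '[{"dx":0,"dy":-0.002,"dz":-0.001,"rx":0,"ry":0,"rz":-1.35,"hand":0.015},{"dx":0,"dy":-0.002,"dz":-0.001,"rx":0,"ry":0,"rz":-1.35,"hand":0.015},{"dx":0,"dy":-0.002,"dz":-0.001,"rx":0,"ry":0,"rz":-1.35,"hand":0.015},{"dx":0,"dy":-0.002,"dz":0,"rx":0,"ry":0,"rz":-1.35,"hand":0.015},{"dx":0,"dy":0,"dz":0,"rx":0,"ry":0,"rz":0,"hand":0.015},{"dx":0,"dy":0,"dz":0,"rx":0,"ry":0,"rz":0,"hand":0.015},{"dx":0,"dy":0,"dz":0,"rx":0,"ry":0,"rz":0,"hand":0.015},{"dx":0,"dy":0,"dz":0,"rx":0,"ry":0,"rz":0,"hand":0.015},{"dx":0,"dy":0,"dz":0,"rx":0,"ry":0,"rz":0,"hand":0.015},{"dx":0,"dy":0,"dz":0,"rx":0,"ry":0,"rz":0,"hand":0.015}]'
```

```text
t: 5.15
ee_pos: [0.6096, 0.1764, 0.1203]
tool_rot: [[0.996, 0.094, -0.0], [0.094, -0.996, -0.006], [-0.001, 0.006, -1.0]]
force: [2.7, -16.3, -0.0]
finger_gap: 0.26
grip_force: 59.9
```

CCW moved only about 4 mm and then met 16 N, which looks like the dead stop. I'll try CW.

```bash
python3 -m crank '[{"dx":0,"dy":0.002,"dz":0,"rx":0,"ry":0,"rz":1.35,"hand":0.015},{"dx":0,"dy":0.002,"dz":0,"rx":0,"ry":0,"rz":1.35,"hand":0.015},{"dx":0,"dy":0.002,"dz":0,"rx":0,"ry":0,"rz":1.35,"hand":0.015},{"dx":0,"dy":0.002,"dz":0,"rx":0,"ry":0,"rz":1.35,"hand":0.015},{"dx":0,"dy":0.003,"dz":0,"rx":0,"ry":0,"rz":2,"hand":0.015},{"dx":0,"dy":0.003,"dz":0,"rx":0,"ry":0,"rz":2,"hand":0.015},{"dx":0,"dy":0.003,"dz":0,"rx":0,"ry":0,"rz":2,"hand":0.015},{"dx":0,"dy":0.003,"dz":0,"rx":0,"ry":0,"rz":2,"hand":0.015},{"dx":0,"dy":0,"dz":0,"rx":0,"ry":0,"rz":0,"hand":0.015},{"dx":0,"dy":0,"dz":0,"rx":0,"ry":0,"rz":0,"hand":0.015}]'
```

```text
t: 6.4
ee_pos: [0.6086, 0.1585, 0.1198]
tool_rot: [[0.99, -0.138, -0.002], [-0.138, -0.99, -0.003], [-0.002, 0.003, -1.0]]
force: [-0.1, -8.0, -2.4]
finger_gap: 0.263
grip_force: 59.6
```

CW gives: 14 mm at low force. I'll carry on along the arc to about 0.8 rad.

```bash
python3 -m crank '[{"dx":-0.0003,"dy":0.0068,"dz":0,"rx":0,"ry":0,"rz":4.58,"hand":0.015},{"dx":-0.0003,"dy":0.0068,"dz":0,"rx":0,"ry":0,"rz":4.58,"hand":0.015},{"dx":-0.0003,"dy":0.0068,"dz":0,"rx":0,"ry":0,"rz":4.58,"hand":0.015},{"dx":-0.0003,"dy":0.0068,"dz":0,"rx":0,"ry":0,"rz":4.58,"hand":0.015},{"dx":-0.0003,"dy":0.0068,"dz":0,"rx":0,"ry":0,"rz":4.58,"hand":0.015},{"dx":-0.0003,"dy":0.0068,"dz":0,"rx":0,"ry":0,"rz":4.58,"hand":0.015},{"dx":-0.0003,"dy":0.0068,"dz":0,"rx":0,"ry":0,"rz":4.58,"hand":0.015},{"dx":-0.0003,"dy":0.0068,"dz":0,"rx":0,"ry":0,"rz":4.58,"hand":0.015},{"dx":0,"dy":0,"dz":0,"rx":0,"ry":0,"rz":0,"hand":0.015},{"dx":0,"dy":0,"dz":0,"rx":0,"ry":0,"rz":0,"hand":0.015}]'; python3 -c "
from h import *
s=r.get_state();p=s['ee_pos']-np.array([.527,.1705,0]);print(np.hypot(*p[:2]),np.arctan2(p[1],p[0]),s['qpos'])"
```

```text
t: 7.65
ee_pos: [0.5852, 0.1116, 0.1198]
tool_rot: [[0.712, -0.703, 0.0], [-0.703, -0.712, -0.001], [0.0, 0.0, -1.0]]
force: [4.0, -2.9, -5.6]
finger_gap: 0.258
grip_force: 59.8
0.08279108615022596 -0.7910619751358893 [-4.42898223e-01  3.25792502e+01  8.12113576e+01 -3.73937935e-02
  6.62079704e+01  1.34205582e+02]
```

```bash
python3 -m crank '[{"dx":0,"dy":0,"dz":0,"rx":0,"ry":0,"rz":0,"hand":0.055},{"dx":0,"dy":0,"dz":0,"rx":0,"ry":0,"rz":0,"hand":0.055},{"dx":0,"dy":0,"dz":0,"rx":0,"ry":0,"rz":0,"hand":0.055},{"dx":0,"dy":0,"dz":-0.045,"rx":0,"ry":0,"rz":0,"hand":0.055},{"dx":0,"dy":0,"dz":-0.045,"rx":0,"ry":0,"rz":0,"hand":0.055},{"dx":0,"dy":0,"dz":-0.045,"rx":0,"ry":0,"rz":0,"hand":0.055},{"dx":0,"dy":0,"dz":0,"rx":0,"ry":0,"rz":-10.7,"hand":0},{"dx":0,"dy":0,"dz":0,"rx":0,"ry":0,"rz":-10.7,"hand":0},{"dx":0,"dy":0,"dz":0,"rx":0,"ry":0,"rz":-10.7,"hand":0},{"dx":0,"dy":0,"dz":0,"rx":0,"ry":0,"rz":-10.7,"hand":0}]'; python3 - <<'E'
from h import *
d=snap('wrist','w2'); t=snap('top','t2'); print(d['s']['ee_pos'],np.round(d['s']['tool_rot'],3).tolist())
E
```

```text
t: 8.9
ee_pos: [0.5849, 0.1121, 0.2554]
tool_rot: [[1.0, -0.026, -0.0], [-0.026, -1.0, 0.0], [-0.0, -0.0, -1.0]]
force: [0.3, -0.9, -1.0]
finger_gap: 0.001
grip_force: 0.0
[0.58492265 0.1120899  0.25536121] [[1.0, -0.026, -0.0], [-0.026, -1.0, 0.0], [-0.0, -0.0, -1.0]]
```

View pics/w2.png

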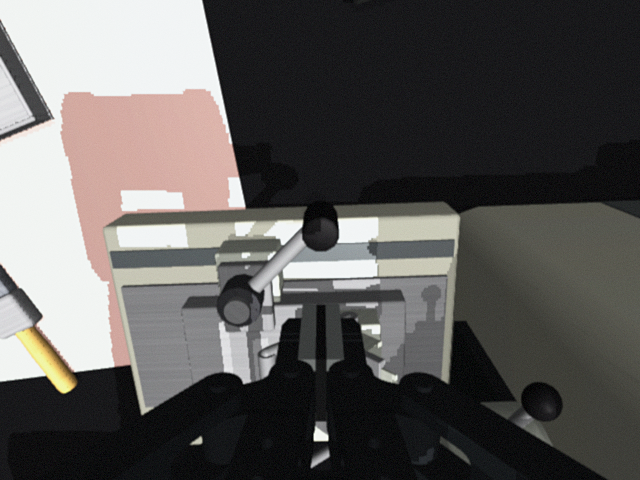

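The lever now stands about 45° off, with the knob at (321,225) and the axis at (240,305). Next I go over the apron with the fingers shut and the tool tilted 15° away from the guard.

```bash
python3 -m crank '[{"dx":-0.046,"dy":-0.031,"dz":0,"rx":0,"ry":0,"rz":-1.5,"hand":0},{"dx":-0.046,"dy":-0.031,"dz":0,"rx":0,"ry":0,"rz":0,"hand":0},{"dx":-0.046,"dy":-0.031,"dz":0,"rx":0,"ry":0,"rz":0,"hand":0},{"dx":0,"dy":0,"dz":0,"rx":-7.5,"ry":0,"rz":0,"hand":0},{"dx":0,"dy":0,"dz":0,"rx":-7.5,"ry":0,"rz":0,"hand":0},{"dx":0,"dy":-0.013,"dz":0.048,"rx":0,"ry":0,"rz":0,"hand":0},{"dx":0,"dy":-0.013,"dz":0.048,"rx":0,"ry":0,"rz":0,"hand":0},{"dx":0,"dy":-0.013,"dz":0.048,"rx":0,"ry":0,"rz":0,"hand":0},{"dx":0,"dy":0,"dz":0,"rx":0,"ry":0,"rz":0,"hand":0},{"dx":0,"dy":0,"dz":0,"rx":0,"ry":0,"rz":0,"hand":0}]'; python3 - <<'E'
from h import *
s=snap('scene','s3'); t=snap('top','t3')
f=lambda i:cv2.resize(i,None,fx=2.3,fy=2.3)
cv2.imwrite('pics/c3.png',np.hstack([f(s['pixels'][130:300,200:370,::-1]),f(t['pixels'][225:395,230:400,::-1])]))
E
```

```text
t: 10.25
ee_pos: [0.4495, 0.2078, 0.1081]
tool_rot: [[1.0, -0.009, 0.001], [-0.008, -0.966, -0.258], [0.003, 0.258, -0.966]]
force: [0.5, -0.0, 0.3]
finger_gap: -0.002
grip_force: 0.0
```

View pics/c3.png

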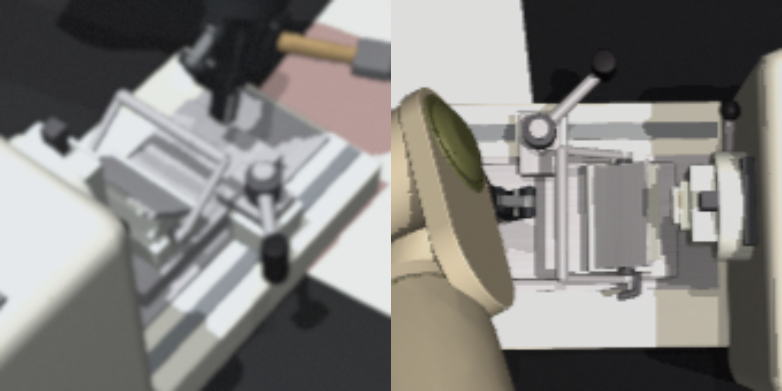

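Fingertips are over the rear part of the plate, well clear of the guard bar. I'll press down gently.

```bash
python3 -m crank '[{"dx":0,"dy":0.006,"dz":0.0015,"rx":0,"ry":0,"rz":0,"hand":0},{"dx":0,"dy":-0.0032,"dz":0.012,"rx":0,"ry":0,"rz":0,"hand":0},{"dx":0,"dy":-0.0032,"dz":0.012,"rx":0,"ry":0,"rz":0,"hand":0},{"dx":0,"dy":-0.0005,"dz":0.002,"rx":0,"ry":0,"rz":0,"hand":0},{"dx":0,"dy":-0.0005,"dz":0.002,"rx":0,"ry":0,"rz":0,"hand":0},{"dx":0,"dy":-0.0005,"dz":0.002,"rx":0,"ry":0,"rz":0,"hand":0},{"dx":0,"dy":0,"dz":0,"rx":0,"ry":0,"rz":0,"hand":0},{"dx":0,"dy":0,"dz":0,"rx":0,"ry":0,"rz":0,"hand":0},{"dx":0,"dy":0,"dz":0,"rx":0,"ry":0,"rz":0,"hand":0},{"dx":0,"dy":0,"dz":0,"rx":0,"ry":0,"rz":0,"hand":0}]'
```

```text
t: 11.6
ee_pos: [0.4486, 0.2013, 0.0764]
tool_rot: [[1.0, -0.006, -0.001], [-0.006, -0.966, -0.259], [0.001, 0.259, -0.966]]
force: [-4.2, -0.7, 11.0]
finger_gap: -0.002
grip_force: 5.3
```

```bash
python3 -m crank '[{"dx":0,"dy":-0.0005,"dz":0.0015,"rx":0,"ry":0,"rz":0,"hand":0},{"dx":0,"dy":-0.0058,"dz":-0.0015,"rx":0,"ry":0,"rz":0,"hand":0},{"dx":0,"dy":-0.0058,"dz":-0.0015,"rx":0,"ry":0,"rz":0,"hand":0},{"dx":0,"dy":-0.0058,"dz":-0.0015,"rx":0,"ry":0,"rz":0,"hand":0},{"dx":0,"dy":-0.0058,"dz":-0.0015,"rx":0,"ry":0,"rz":0,"hand":0},{"dx":0,"dy":-0.0058,"dz":-0.0015,"rx":0,"ry":0,"rz":0,"hand":0},{"dx":0,"dy":-0.0058,"dz":-0.0015,"rx":0,"ry":0,"rz":0,"hand":0},{"dx":0,"dy":-0.0058,"dz":-0.0015,"rx":0,"ry":0,"rz":0,"hand":0},{"dx":0,"dy":0,"dz":0,"rx":0,"ry":0,"rz":0,"hand":0},{"dx":0,"dy":0,"dz":0,"rx":0,"ry":0,"rz":0,"hand":0}]'
```

```text
t: 12.85
ee_pos: [0.4483, 0.2437, 0.076]
tool_rot: [[1.0, -0.006, -0.001], [-0.007, -0.966, -0.259], [0.0, 0.259, -0.966]]
force: [-13.3, 0.4, 27.8]
finger_gap: -0.001
grip_force: 13.8
```

```bash
python3 -m crank '[{"dx":-0.001,"dy":0.0002,"dz":-0.0008,"rx":0,"ry":0,"rz":0,"hand":0},{"dx":0,"dy":-0.0048,"dz":-0.0013,"rx":0,"ry":0,"rz":0,"hand":0},{"dx":0,"dy":-0.0048,"dz":-0.0013,"rx":0,"ry":0,"rz":0,"hand":0},{"dx":0,"dy":-0.0048,"dz":-0.0013,"rx":0,"ry":0,"rz":0,"hand":0},{"dx":0,"dy":-0.0048,"dz":-0.0013,"rx":0,"ry":0,"rz":0,"hand":0},{"dx":0,"dy":-0.0048,"dz":-0.0013,"rx":0,"ry":0,"rz":0,"hand":0},{"dx":0,"dy":0,"dz":0,"rx":0,"ry":0,"rz":0,"hand":0},{"dx":0,"dy":0,"dz":0,"rx":0,"ry":0,"rz":0,"hand":0},{"dx":0,"dy":0,"dz":0,"rx":0,"ry":0,"rz":0,"hand":0},{"dx":0,"dy":0,"dz":0,"rx":0,"ry":0,"rz":0,"hand":0}]'; python3 - <<'E'
from h import *
s=snap('scene','s4'); t=snap('top','t4')
f=lambda i:cv2.resize(i,None,fx=2.3,fy=2.3)
cv2.imwrite('pics/c4.png',np.hstack([f(s['pixels'][130:300,200:370,::-1]),f(t['pixels'][225:395,230:400,::-1])]))
E
```

```text
t: 14.1
ee_pos: [0.4489, 0.2672, 0.0762]
tool_rot: [[1.0, -0.007, 0.001], [-0.006, -0.965, -0.261], [0.003, 0.261, -0.965]]
force: [-1.4, -7.4, 15.5]
finger_gap: 0.001
grip_force: 7.7
```

View pics/c4.png

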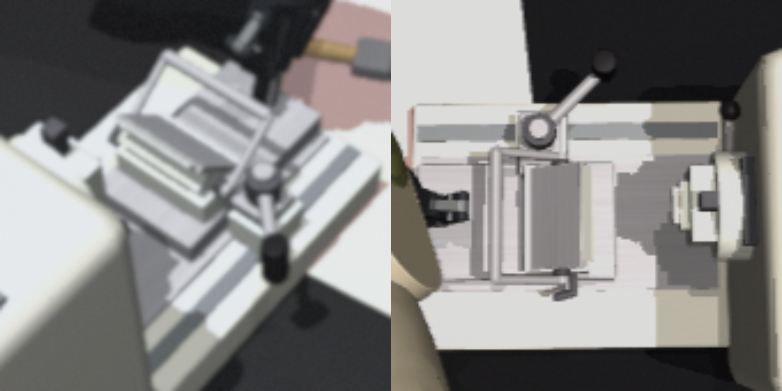

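The carriage has come back about 59 mm: the bar went from crop x 562 to 497. I'll pull a bit more to confirm the end stop.

```bash
python3 -m crank '[{"dx":0,"dy":-0.002,"dz":-0.0004,"rx":0,"ry":0,"rz":0,"hand":0},{"dx":0,"dy":-0.002,"dz":-0.0005,"rx":0,"ry":0,"rz":0,"hand":0},{"dx":0,"dy":-0.002,"dz":-0.0005,"rx":0,"ry":0,"rz":0,"hand":0},{"dx":0,"dy":-0.002,"dz":-0.0005,"rx":0,"ry":0,"rz":0,"hand":0},{"dx":0,"dy":0,"dz":0,"rx":0,"ry":0,"rz":0,"hand":0},{"dx":0,"dy":0,"dz":0,"rx":0,"ry":0,"rz":0,"hand":0},{"dx":0,"dy":0,"dz":0,"rx":0,"ry":0,"rz":0,"hand":0},{"dx":0,"dy":0,"dz":0,"rx":0,"ry":0,"rz":0,"hand":0},{"dx":0,"dy":0,"dz":0,"rx":0,"ry":0,"rz":0,"hand":0},{"dx":0,"dy":0,"dz":0,"rx":0,"ry":0,"rz":0,"hand":0}]'; python3 - <<'E'
from h import *
t=snap('top','t5')
# horizontal shift of the guard/holder patch between frames
g=lambda n:cv2.cvtColor(load(n)['pixels'],cv2.COLOR_RGB2GRAY).astype(np.float32)[285:345]
def sh(a,b,x0,x1):
    A,B=cv2.resize(g(a),None,fx=8,fy=1),cv2.resize(g(b),None,fx=8,fy=1)
    m=cv2.matchTemplate(B,A[:,x0*8:x1*8],cv2.TM_CCOEFF_NORMED); _,v,_,l=cv2.minMaxLoc(m); return l[0]/8-x0,v
print(sh('t4','t5',280,325),sh('top0','t5',300,345))
E
```

```text
t: 15.45
ee_pos: [0.4493, 0.2749, 0.0762]
tool_rot: [[1.0, -0.007, 0.001], [-0.006, -0.965, -0.262], [0.003, 0.262, -0.965]]
force: [0.0, -10.1, 15.9]
finger_gap: 0.004
grip_force: 8.1
(0.0, 0.9999170899391174) (-28.0, 0.643750786781311)
```

At the stop: the carriage shows zero shift while the fingers slip. I'll lift and go back to the knob.

```bash
python3 -m crank '[{"dx":0,"dy":0.015,"dz":-0.056,"rx":0,"ry":0,"rz":0,"hand":0},{"dx":0,"dy":0.015,"dz":-0.056,"rx":0,"ry":0,"rz":0,"hand":0},{"dx":0,"dy":0.015,"dz":-0.056,"rx":0,"ry":0,"rz":0,"hand":0},{"dx":0,"dy":0,"dz":0,"rx":7.5,"ry":0,"rz":0,"hand":0},{"dx":0,"dy":0,"dz":0,"rx":7.5,"ry":0,"rz":0,"hand":0},{"dx":0.034,"dy":0.041,"dz":0,"rx":0,"ry":0,"rz":0,"hand":0.055},{"dx":0.034,"dy":0.041,"dz":0,"rx":0,"ry":0,"rz":0,"hand":0.055},{"dx":0.034,"dy":0.041,"dz":0,"rx":0,"ry":0,"rz":0,"hand":0.055},{"dx":0.034,"dy":0.041,"dz":0,"rx":0,"ry":0,"rz":10.7,"hand":0.055},{"dx":0,"dy":0,"dz":0,"rx":0,"ry":0,"rz":10.7,"hand":0.055}]'; python3 - <<'E'
from h import *
s=r.get_state(); print(s['ee_pos'],np.round(s['tool_rot'],3).tolist(), s['tool_rot'].T@(np.array([.585,.112,s['ee_pos'][2]])-s['ee_pos']))
E
```

```text
t: 16.75
ee_pos: [0.5844, 0.1085, 0.2471]
tool_rot: [[0.925, -0.38, -0.0], [-0.38, -0.925, -0.0], [-0.0, 0.001, -1.0]]
force: [-1.4, 0.8, 0.4]
finger_gap: 0.643
grip_force: 0.0
[0.58441466 0.10845444 0.24714462] [[0.925, -0.38, -0.0], [-0.38, -0.925, -0.0], [-0.0, 0.001, -1.0]] [-8.06622032e-04 -3.50185089e-03 -1.94871219e-06]
```

```bash
python3 -m crank '[{"dx":-0.001,"dy":-0.0035,"dz":0,"rx":0,"ry":0,"rz":10.7,"hand":0.06},{"dx":0,"dy":0,"dz":0.0,"rx":0,"ry":0,"rz":10.7,"hand":0.06},{"dx":0,"dy":0,"dz":0.043,"rx":0,"ry":0,"rz":0,"hand":0.06},{"dx":0,"dy":0,"dz":0.043,"rx":0,"ry":0,"rz":0,"hand":0.06},{"dx":0,"dy":0,"dz":0.042,"rx":0,"ry":0,"rz":0,"hand":0.06},{"dx":0,"dy":0,"dz":0,"rx":0,"ry":0,"rz":0,"hand":0.04},{"dx":0,"dy":0,"dz":0,"rx":0,"ry":0,"rz":0,"hand":0.015},{"dx":0,"dy":0,"dz":0,"rx":0,"ry":0,"rz":0,"hand":0.015},{"dx":0,"dy":0,"dz":0,"rx":0,"ry":0,"rz":0,"hand":0.015},{"dx":0,"dy":0,"dz":0,"rx":0,"ry":0,"rz":0,"hand":0.015}]'; python3 - <<'E'
from h import *
s=r.get_state();p=s['ee_pos']-np.array([.527,.1705,0]);print(np.hypot(*p[:2]),np.arctan2(p[1],p[0]),s['qpos'])
E
```

```text
t: 18.0
ee_pos: [0.5842, 0.115, 0.1219]
tool_rot: [[0.729, -0.684, 0.004], [-0.684, -0.729, -0.0], [0.003, -0.002, -1.0]]
force: [0.9, -0.6, 6.9]
finger_gap: 0.256
grip_force: 59.3
0.07972306061961935 -0.7701408324123986 [-1.23650886e-01  3.23002783e+01  8.13412492e+01 -1.11732248e-02
  6.61456264e+01  1.33040919e+02]
```

```bash
python3 -m crank '[{"dx":-0.0003,"dy":-0.0066,"dz":0,"rx":0,"ry":0,"rz":-4.5,"hand":0.015},{"dx":-0.0003,"dy":-0.0066,"dz":0,"rx":0,"ry":0,"rz":-4.5,"hand":0.015},{"dx":-0.0003,"dy":-0.0066,"dz":0,"rx":0,"ry":0,"rz":-4.5,"hand":0.015},{"dx":-0.0003,"dy":-0.0066,"dz":0,"rx":0,"ry":0,"rz":-4.5,"hand":0.015},{"dx":-0.0003,"dy":-0.0066,"dz":0,"rx":0,"ry":0,"rz":-4.5,"hand":0.015},{"dx":-0.0003,"dy":-0.0066,"dz":0,"rx":0,"ry":0,"rz":-4.5,"hand":0.015},{"dx":-0.0003,"dy":-0.0066,"dz":0,"rx":0,"ry":0,"rz":-4.5,"hand":0.015},{"dx":-0.0003,"dy":-0.0066,"dz":0,"rx":0,"ry":0,"rz":-4.5,"hand":0.015},{"dx":-0.0003,"dy":-0.0066,"dz":0,"rx":0,"ry":0,"rz":-4.5,"hand":0.015},{"dx":-0.0003,"dy":-0.0066,"dz":0,"rx":0,"ry":0,"rz":-4.5,"hand":0.015}]'; python3 - <<'E'
from h import *
s=r.get_state();p=s['ee_pos']-np.array([.527,.1705,0]);print(np.hypot(*p[:2]),np.arctan2(p[1],p[0]),s['qpos'])
E
```

```text
t: 19.25
ee_pos: [0.6073, 0.1745, 0.122]
tool_rot: [[0.999, 0.034, 0.005], [0.034, -0.999, -0.002], [0.005, 0.002, -1.0]]
force: [3.0, -10.5, 11.1]
finger_gap: 0.261
grip_force: 60.0
0.0804187336079123 0.04950976269831161 [ 5.47150469 36.5815954  74.03611668 -0.12576928 69.08773811 93.55814826]
```

```bash
python3 -m crank '[{"dx":0.001,"dy":-0.002,"dz":-0.001,"rx":0,"ry":0,"rz":0,"hand":0.015},{"dx":0.001,"dy":-0.002,"dz":-0.001,"rx":0,"ry":0,"rz":0,"hand":0.015},{"dx":0,"dy":-0.002,"dz":0,"rx":0,"ry":0,"rz":0,"hand":0.015},{"dx":0,"dy":-0.001,"dz":0,"rx":0,"ry":0,"rz":0,"hand":0.015},{"dx":0,"dy":0,"dz":0,"rx":0,"ry":0,"rz":0,"hand":0.015},{"dx":0,"dy":0,"dz":0,"rx":0,"ry":0,"rz":0,"hand":0.015},{"dx":0,"dy":0,"dz":0,"rx":0,"ry":0,"rz":0,"hand":0.015},{"dx":0,"dy":0,"dz":0,"rx":0,"ry":0,"rz":0,"hand":0.015},{"dx":0,"dy":0,"dz":0,"rx":0,"ry":0,"rz":0,"hand":0.015},{"dx":0,"dy":0,"dz":0,"rx":0,"ry":0,"rz":0,"hand":0.015}]'
```

```text
t: 20.5
ee_pos: [0.6072, 0.1764, 0.1225]
tool_rot: [[1.0, 0.031, -0.003], [0.031, -0.999, -0.011], [-0.003, 0.011, -1.0]]
force: [-7.4, -30.6, 4.5]
finger_gap: 0.259
grip_force: 59.9
```

Dead stop at 30 N, at the same place as before, so the clamp is tight. I'll relax the force, release and lift.

```bash
python3 -m crank '[{"dx":-0.001,"dy":0.003,"dz":0,"rx":0,"ry":0,"rz":0,"hand":0.015},{"dx":-0.001,"dy":0.003,"dz":0,"rx":0,"ry":0,"rz":0,"hand":0.015},{"dx":0,"dy":0,"dz":0,"rx":0,"ry":0,"rz":0,"hand":0.015},{"dx":0,"dy":0,"dz":0,"rx":0,"ry":0,"rz":0,"hand":0.06},{"dx":0,"dy":0,"dz":0,"rx":0,"ry":0,"rz":0,"hand":0.06},{"dx":0,"dy":0,"dz":0,"rx":0,"ry":0,"rz":0,"hand":0.06},{"dx":0,"dy":0,"dz":-0.045,"rx":0,"ry":0,"rz":0,"hand":0.06},{"dx":0,"dy":0,"dz":-0.045,"rx":0,"ry":0,"rz":0,"hand":0.06},{"dx":0,"dy":0,"dz":-0.045,"rx":0,"ry":0,"rz":0,"hand":0},{"dx":0,"dy":0,"dz":0,"rx":0,"ry":0,"rz":0,"hand":0}]'; python3 - <<'E'
from h import *
t=snap('top','t6');s=snap('scene','s6');w=snap('wrist','w6'); print(w['s']['ee_pos'])
f=lambda i:cv2.resize(i,None,fx=2.3,fy=2.3,interpolation=cv2.INTER_CUBIC)
cv2.imwrite('pics/c6.png',np.vstack([np.hstack([f(s['pixels'][130:300,200:370,::-1]),f(t['pixels'][225:395,230:400,::-1])])]))
E
```

```text
t: 21.75
ee_pos: [0.6065, 0.1768, 0.2608]
tool_rot: [[0.999, 0.032, 0.007], [0.032, -0.999, 0.001], [0.007, -0.001, -1.0]]
force: [1.0, -0.2, -0.4]
finger_gap: 0.285
grip_force: 0.0
[0.60534296 0.17654682 0.25635726]
```

View pics/c6.png

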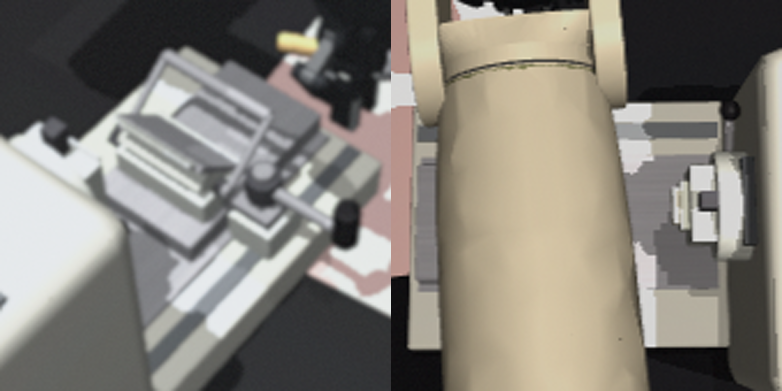

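The scene view shows the knob back at its start pixel (350,227), the carriage withdrawn and the guard still open. Next I locate the bar.

```bash
python3 - <<'E'
from h import *
t=load('t5');s=load('s6')
for z in(.141,.147,.153):
    print(z,[np.round(plane(t,230+106/2.3-.3,225+v/2.3,z),4) for v in(150,278)],[np.round(plane(s,200+a/2.3-.3,130+b/2.3-.3,z),4) for a,b in((165,55),(269,117),(217,86))])
print('block',plane(t,230+(680-391)/2.3,225+205/2.3,.203), plane(t,230+(612-391)/2.3,225+205/2.3,.075))
E
```

```text
0.141 [array([0.5027, 0.208 , 0.141 ]), array([0.3884, 0.206 , 0.141 ])] [array([0.3804, 0.2138, 0.141 ]), array([0.4966, 0.2151, 0.141 ]), array([0.4396, 0.2144, 0.141 ])]
0.147 [array([0.5018, 0.2076, 0.147 ]), array([0.3882, 0.2055, 0.147 ])] [array([0.3845, 0.2098, 0.147 ]), array([0.4998, 0.2111, 0.147 ]), array([0.4432, 0.2104, 0.147 ])]
0.153 [array([0.501 , 0.2071, 0.153 ]), array([0.3881, 0.205 , 0.153 ])] [array([0.3885, 0.2058, 0.153 ]), array([0.5029, 0.2071, 0.153 ]), array([0.4468, 0.2064, 0.153 ])]
block [0.4470623  0.04669129 0.203     ] [0.4590628  0.10160367 0.075     ]
```

Bar at (0.445, 0.206, 0.153), so the hinge axis is at y≈0.152 and the end of the swing should be y≈0.124, z≈0.171. I'll place the shut fingertips on the operator side.

```bash
python3 -m crank '[{"dx":0,"dy":0,"dz":0,"rx":0,"ry":0,"rz":1.8,"hand":0},{"dx":-0.04,"dy":-0.017,"dz":0,"rx":0,"ry":0,"rz":0,"hand":0},{"dx":-0.04,"dy":-0.017,"dz":0,"rx":0,"ry":0,"rz":0,"hand":0},{"dx":-0.04,"dy":-0.017,"dz":0,"rx":0,"ry":0,"rz":0,"hand":0},{"dx":-0.04,"dy":-0.017,"dz":0,"rx":0,"ry":0,"rz":0,"hand":0},{"dx":0,"dy":0,"dz":0,"rx":0,"ry":0,"rz":0,"hand":0},{"dx":0,"dy":0,"dz":0.037,"rx":0,"ry":0,"rz":0,"hand":0},{"dx":0,"dy":0,"dz":0.037,"rx":0,"ry":0,"rz":0,"hand":0},{"dx":0,"dy":0,"dz":0.037,"rx":0,"ry":0,"rz":0,"hand":0},{"dx":0,"dy":0,"dz":0,"rx":0,"ry":0,"rz":0,"hand":0}]'
```

```text
t: 23.15
ee_pos: [0.4447, 0.2436, 0.1435]
tool_rot: [[1.0, -0.001, -0.006], [-0.001, -1.0, -0.002], [-0.006, 0.002, -1.0]]
force: [-0.1, 0.0, 0.4]
finger_gap: 0.003
grip_force: 0.0
```

```bash
python3 -m crank '[{"dx":0,"dy":0.0086,"dz":0,"rx":0,"ry":0,"rz":0,"hand":0},{"dx":0,"dy":0.0086,"dz":0,"rx":0,"ry":0,"rz":0,"hand":0},{"dx":0,"dy":0.0067,"dz":-0.0058,"rx":0,"ry":0,"rz":0,"hand":0},{"dx":0,"dy":0.0067,"dz":-0.0057,"rx":0,"ry":0,"rz":0,"hand":0},{"dx":0,"dy":0.008,"dz":-0.004,"rx":0,"ry":0,"rz":0,"hand":0},{"dx":0,"dy":0.008,"dz":-0.004,"rx":0,"ry":0,"rz":0,"hand":0},{"dx":0,"dy":0.0085,"dz":-0.0025,"rx":0,"ry":0,"rz":0,"hand":0},{"dx":0,"dy":0.0085,"dz":-0.0025,"rx":0,"ry":0,"rz":0,"hand":0},{"dx":0,"dy":0,"dz":0,"rx":0,"ry":0,"rz":0,"hand":0},{"dx":0,"dy":0,"dz":0,"rx":0,"ry":0,"rz":0,"hand":0}]'; python3 - <<'E'
from h import *
s=snap('scene','s7')
cv2.imwrite('pics/c7.png',cv2.resize(s['pixels'][130:280,190:360,::-1],None,fx=3.5,fy=3.5,interpolation=cv2.INTER_CUBIC))
E
```

```text
t: 24.4
ee_pos: [0.4455, 0.1808, 0.1702]
tool_rot: [[1.0, 0.001, -0.0], [0.001, -1.0, 0.0], [-0.0, -0.0, -1.0]]
force: [0.4, 0.3, -0.6]
finger_gap: -0.004
grip_force: 0.0
```

View pics/c7.png

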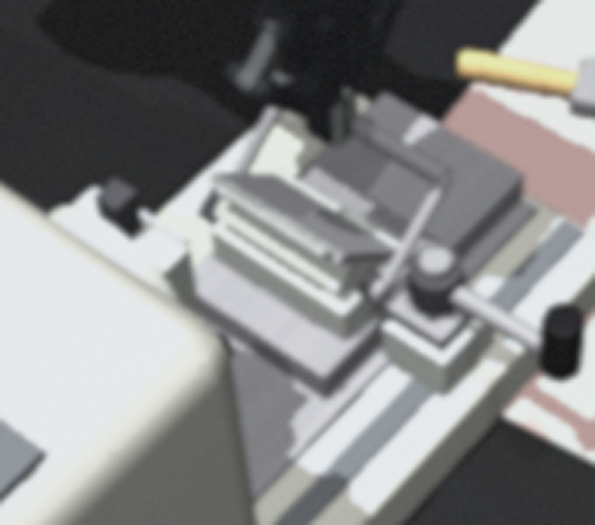

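The bar hasn't moved: the fingertips are thinner than I assumed and passed over it (tip at y 0.181, bar at 0.206). I'll back out over the bar and come in again lower.

```bash
python3 -m crank '[{"dx":0,"dy":0,"dz":-0.02,"rx":0,"ry":0,"rz":0,"hand":0},{"dx":0,"dy":-0.03,"dz":0,"rx":0,"ry":0,"rz":0,"hand":0},{"dx":0,"dy":-0.035,"dz":0,"rx":0,"ry":0,"rz":0,"hand":0},{"dx":0,"dy":0,"dz":0,"rx":0,"ry":0,"rz":0,"hand":0},{"dx":0,"dy":0,"dz":0.028,"rx":0,"ry":0,"rz":0,"hand":0},{"dx":0,"dy":0,"dz":0.028,"rx":0,"ry":0,"rz":0,"hand":0},{"dx":0,"dy":0.012,"dz":0,"rx":0,"ry":0,"rz":0,"hand":0},{"dx":0,"dy":0.010,"dz":0,"rx":0,"ry":0,"rz":0,"hand":0},{"dx":0,"dy":0.005,"dz":0,"rx":0,"ry":0,"rz":0,"hand":0},{"dx":0,"dy":0,"dz":0,"rx":0,"ry":0,"rz":0,"hand":0}]'; python3 - <<'E'
from h import *
s=snap('scene','s8')
print(proj(s,[.4455,.206,.153]),proj(s,s['s']['ee_pos']))
a,b=[load(n)['pixels'][145:200,255:335].astype(int) for n in('s6','s8')]
f=lambda i:cv2.resize(i.astype(np.uint8)[:,:,::-1],None,fx=4.5,fy=4.5,interpolation=cv2.INTER_CUBIC)
cv2.imwrite('pics/c8.png',np.vstack([f(a),f(b)]))
E
```

```text
t: 25.7
ee_pos: [0.446, 0.2237, 0.1395]
tool_rot: [[1.0, -0.001, 0.006], [-0.001, -1.0, 0.013], [0.006, -0.013, -1.0]]
force: [-13.7, 35.1, 29.0]
finger_gap: -0.004
grip_force: 18.0
(np.float64(293.41851194128463), np.float64(166.9187027966316)) (np.float64(299.523605026002), np.float64(166.3921530549128))
```

View pics/c8.png

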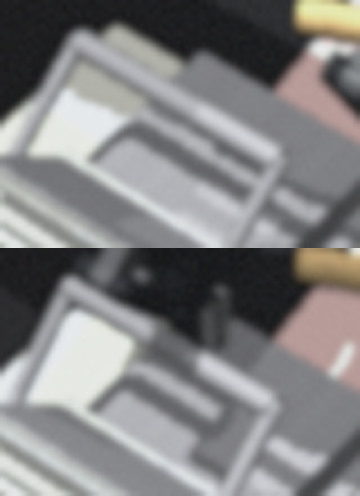

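The force (+y 35 N, +z 29 N) means the tip corner is pressing on the upper outside of the bar. The guard is therefore folded fully down, with the bar at z≈0.14. I'll back off, go lower, then push and lift along the arc.

```bash
python3 -m crank '[{"dx":0,"dy":-0.025,"dz":0,"rx":0,"ry":0,"rz":0,"hand":0},{"dx":0,"dy":0,"dz":0,"rx":0,"ry":0,"rz":0,"hand":0},{"dx":0,"dy":0,"dz":0.016,"rx":0,"ry":0,"rz":0,"hand":0},{"dx":0,"dy":0.018,"dz":0,"rx":0,"ry":0,"rz":0,"hand":0},{"dx":0,"dy":0.006,"dz":0,"rx":0,"ry":0,"rz":0,"hand":0},{"dx":0,"dy":0.003,"dz":0,"rx":0,"ry":0,"rz":0,"hand":0},{"dx":0,"dy":0.003,"dz":-0.005,"rx":0,"ry":0,"rz":0,"hand":0},{"dx":0,"dy":0.003,"dz":-0.005,"rx":0,"ry":0,"rz":0,"hand":0},{"dx":0,"dy":0,"dz":0,"rx":0,"ry":0,"rz":0,"hand":0},{"dx":0,"dy":0,"dz":0,"rx":0,"ry":0,"rz":0,"hand":0}]'; python3 - <<'E'
from h import *
s=snap('scene','s9'); t=snap('top','t9')
f=lambda i:cv2.resize(i[:,:,::-1],None,fx=4.5,fy=4.5,interpolation=cv2.INTER_CUBIC)
cv2.imwrite('pics/c9.png',np.hstack([f(s['pixels'][145:200,255:335]),f(t['pixels'][280:335,250:345])]))
E
```

```text
t: 27.0
ee_pos: [0.4464, 0.2105, 0.1311]
tool_rot: [[1.0, -0.0, 0.004], [-0.0, -1.0, 0.003], [0.004, -0.003, -1.0]]
force: [-5.2, 8.9, 14.0]
finger_gap: -0.001
grip_force: 8.1
```

```bash
cat > g.py <<'E'
from h import *
def corners(n,ref='s6'):
    A=load(ref)['pixels']; B=load(n)['pixels']; o=[]
    for c in((316.7,180.6),(271.5,153.6)):
        x,y=int(c[0]),int(c[1]); T=A[y-7:y+8,x-7:x+8]; S=B[y-40:y+25,x-40:x+25]
        m=cv2.matchTemplate(S,T,cv2.TM_CCOEFF_NORMED); _,v,_,l=cv2.minMaxLoc(m); o.append((l[0]-33,l[1]-33,round(float(v),2)))
    return o
def table(n):
    d=load(n)
    for ay in(.147,.152):
        for th in(0,.1,.2,.4,.6,.9,1.2,1.45):
            a=np.arctan2(36,62)+th; p=[ay+.072*np.cos(a),.105+.072*np.sin(a)]
            print(ay,th,np.round(p,4),[np.round(proj(d,[x,*p]),1).tolist() for x in(.503,.389)])
E
python3 - <<'E'
from g import *
for n in('s7','s8','s9'): print(n,corners(n))
table('s9')
E
```

```text
s7 [(-30, 9, 0.5), (-6, 9, 0.89)]
s8 [(-1, 0, 0.93), (-2, 0, 0.95)]
s9 [(-6, 0, 0.87), (-4, 10, 0.91)]
0.147 0 [0.2093 0.1412] [[317.4, 183.9], [273.2, 156.8]]
0.147 0.1 [0.2053 0.1472] [[316.1, 183.1], [271.7, 155.9]]
0.147 0.2 [0.2008 0.1528] [[314.7, 182.6], [270.0, 155.2]]
0.147 0.4 [0.1903 0.1625] [[311.2, 182.6], [266.1, 154.9]]
0.147 0.6 [0.178 0.17 ] [[307.1, 183.9], [261.6, 155.9]]
0.147 0.9 [0.1574 0.1762] [[300.0, 188.4], [254.2, 159.8]]
0.147 1.2 [0.1359 0.1761] [[292.5, 195.6], [246.6, 166.4]]
0.147 1.45 [0.1186 0.1712] [[286.6, 203.1], [240.7, 173.5]]
0.152 0 [0.2143 0.1412] [[319.0, 182.3], [274.8, 155.4]]
0.152 0.1 [0.2103 0.1472] [[317.7, 181.5], [273.3, 154.4]]
0.152 0.2 [0.2058 0.1528] [[316.3, 181.0], [271.7, 153.8]]
0.152 0.4 [0.1953 0.1625] [[312.8, 181.0], [267.8, 153.4]]
0.152 0.6 [0.183 0.17 ] [[308.7, 182.4], [263.4, 154.4]]
0.152 0.9 [0.1624 0.1762] [[301.7, 186.8], [256.0, 158.3]]
0.152 1.2 [0.1409 0.1761] [[294.3, 193.9], [248.4, 164.9]]
0.152 1.45 [0.1236 0.1712] [[288.3, 201.4], [242.5, 172.0]]
```

The corner shift shows the bar has now swung to about 0.5 rad and follows the finger. The earlier stall was friction jamming, which lifting with the bar avoids. I'll continue along the arc.

```bash
python3 -m crank '[{"dx":0,"dy":0.0063,"dz":-0.006,"rx":0,"ry":0,"rz":0,"hand":0},{"dx":0,"dy":0.0063,"dz":-0.006,"rx":0,"ry":0,"rz":0,"hand":0},{"dx":0,"dy":0.0063,"dz":-0.006,"rx":0,"ry":0,"rz":0,"hand":0},{"dx":0,"dy":0.0062,"dz":-0.005,"rx":0,"ry":0,"rz":0,"hand":0},{"dx":0,"dy":0.0062,"dz":-0.005,"rx":0,"ry":0,"rz":0,"hand":0},{"dx":0,"dy":0.0062,"dz":-0.004,"rx":0,"ry":0,"rz":0,"hand":0},{"dx":0,"dy":0,"dz":0,"rx":0,"ry":0,"rz":0,"hand":0},{"dx":0,"dy":0,"dz":0,"rx":0,"ry":0,"rz":0,"hand":0},{"dx":0,"dy":0,"dz":0,"rx":0,"ry":0,"rz":0,"hand":0},{"dx":0,"dy":0,"dz":0,"rx":0,"ry":0,"rz":0,"hand":0}]'; python3 - <<'E'
from g import *
snap('scene','s10');snap('top','t10')
print(corners('s10'))
E
```

```text
t: 28.35
ee_pos: [0.4455, 0.1733, 0.1602]
tool_rot: [[1.0, 0.001, -0.0], [0.001, -1.0, -0.0], [-0.0, 0.0, -1.0]]
force: [-0.1, 0.1, 0.2]
finger_gap: 0.003
grip_force: 0.0
[(-19, 8, 0.83), (17, 5, 0.82)]
```

The bar is at about 1.05 rad. I'll finish the swing slowly with the tip kept at z≈0.165, above the blade.

```bash
python3 -m crank '[{"dx":0,"dy":0.005,"dz":-0.002,"rx":0,"ry":0,"rz":0,"hand":0},{"dx":0,"dy":0.005,"dz":-0.002,"rx":0,"ry":0,"rz":0,"hand":0},{"dx":0,"dy":0.005,"dz":-0.001,"rx":0,"ry":0,"rz":0,"hand":0},{"dx":0,"dy":0.004,"dz":0,"rx":0,"ry":0,"rz":0,"hand":0},{"dx":0,"dy":0.004,"dz":0,"rx":0,"ry":0,"rz":0,"hand":0},{"dx":0,"dy":0.003,"dz":0,"rx":0,"ry":0,"rz":0,"hand":0},{"dx":0,"dy":0,"dz":0,"rx":0,"ry":0,"rz":0,"hand":0},{"dx":0,"dy":0,"dz":0,"rx":0,"ry":0,"rz":0,"hand":0},{"dx":0,"dy":0,"dz":0,"rx":0,"ry":0,"rz":0,"hand":0},{"dx":0,"dy":0,"dz":0,"rx":0,"ry":0,"rz":0,"hand":0}]'; python3 - <<'E'
from g import *
snap('scene','s11');snap('top','t11')
print(corners('s11'))
E
```

```text
t: 29.7
ee_pos: [0.4456, 0.1473, 0.1653]
tool_rot: [[1.0, 0.001, -0.0], [0.001, -1.0, -0.0], [-0.0, 0.0, -1.0]]
force: [-0.6, 0.1, -0.3]
finger_gap: 0.002
grip_force: 0.0
[(-29, 17, 0.72), (15, 4, 0.94)]
```

```bash
python3 -m crank '[{"dx":0,"dy":0.001,"dz":0,"rx":0,"ry":0,"rz":0,"hand":0},{"dx":0,"dy":0.001,"dz":0,"rx":0,"ry":0,"rz":0,"hand":0},{"dx":0,"dy":0.001,"dz":0,"rx":0,"ry":0,"rz":0,"hand":0},{"dx":0,"dy":0.001,"dz":0,"rx":0,"ry":0,"rz":0,"hand":0},{"dx":0,"dy":0,"dz":0,"rx":0,"ry":0,"rz":0,"hand":0},{"dx":0,"dy":0,"dz":0,"rx":0,"ry":0,"rz":0,"hand":0},{"dx":0,"dy":0,"dz":0,"rx":0,"ry":0,"rz":0,"hand":0},{"dx":0,"dy":0,"dz":0,"rx":0,"ry":0,"rz":0,"hand":0},{"dx":0,"dy":0,"dz":0,"rx":0,"ry":0,"rz":0,"hand":0},{"dx":0,"dy":0,"dz":0,"rx":0,"ry":0,"rz":0,"hand":0}]'; python3 - <<'E'
from g import *
snap('scene','s12')
print(corners('s12'),corners('s12','s11'))
E
```

```text
t: 31.05
ee_pos: [0.4456, 0.1432, 0.1653]
tool_rot: [[1.0, 0.001, -0.0], [0.001, -1.0, 0.0], [-0.0, -0.0, -1.0]]
force: [0.0, -0.4, -0.5]
finger_gap: -0.001
grip_force: 0.0
[(-31, 17, 0.7), (15, 4, 0.92)] [(-1, 1, 0.44), (-1, 1, 0.61)]
```

```bash
python3 -m crank '[{"dx":0,"dy":0.001,"dz":0,"rx":0,"ry":0,"rz":0,"hand":0},{"dx":0,"dy":0.001,"dz":0,"rx":0,"ry":0,"rz":0,"hand":0},{"dx":0,"dy":0.001,"dz":0,"rx":0,"ry":0,"rz":0,"hand":0},{"dx":0,"dy":0.001,"dz":0,"rx":0,"ry":0,"rz":0,"hand":0},{"dx":0,"dy":0.001,"dz":0,"rx":0,"ry":0,"rz":0,"hand":0},{"dx":0,"dy":0,"dz":0,"rx":0,"ry":0,"rz":0,"hand":0},{"dx":0,"dy":0,"dz":0,"rx":0,"ry":0,"rz":0,"hand":0},{"dx":0,"dy":0,"dz":0,"rx":0,"ry":0,"rz":0,"hand":0},{"dx":0,"dy":0,"dz":0,"rx":0,"ry":0,"rz":0,"hand":0},{"dx":0,"dy":0,"dz":0,"rx":0,"ry":0,"rz":0,"hand":0}]'; python3 - <<'E'
from g import *
d=snap('scene','s13'); b=load('s12')['pixels']; o=load('s11')['pixels']
print(corners('s13'))
# bright right end of the bar / arm corner: shift of patch around (286,199) between views
for n,B in(('s11',o),('s12',b)):
    T=B[188:212,280:296]; m=cv2.matchTemplate(d['pixels'][180:220,272:304],T,cv2.TM_CCOEFF_NORMED); _,v,_,l=cv2.minMaxLoc(m); print(n,l[0]-8,l[1]-8,v)
E
```

```text
t: 32.35
ee_pos: [0.4455, 0.1403, 0.1653]
tool_rot: [[1.0, 0.0, 0.001], [0.0, -1.0, 0.005], [0.001, -0.005, -1.0]]
force: [1.4, 15.5, -1.4]
finger_gap: 0.003
grip_force: 6.7
[(-33, 17, 0.63), (15, 4, 0.92)]
s11 0 2 0.7843433022499084
s12 0 1 0.9547388553619385
```

Firm stop at 15 N purely along y. I'll back away and check.

```bash
python3 -m crank '[{"dx":0,"dy":-0.01,"dz":0,"rx":0,"ry":0,"rz":0,"hand":0},{"dx":0,"dy":-0.02,"dz":0,"rx":0,"ry":0,"rz":0,"hand":0},{"dx":0,"dy":-0.04,"dz":-0.01,"rx":0,"ry":0,"rz":0,"hand":0},{"dx":0,"dy":-0.04,"dz":-0.03,"rx":0,"ry":0,"rz":0,"hand":0},{"dx":0,"dy":-0.04,"dz":-0.05,"rx":0,"ry":0,"rz":0,"hand":0},{"dx":0,"dy":-0.04,"dz":-0.05,"rx":0,"ry":0,"rz":0,"hand":0},{"dx":0,"dy":0,"dz":-0.05,"rx":0,"ry":0,"rz":0,"hand":0},{"dx":0,"dy":0,"dz":0,"rx":0,"ry":0,"rz":0,"hand":0},{"dx":0,"dy":0,"dz":0,"rx":0,"ry":0,"rz":0,"hand":0},{"dx":0,"dy":0,"dz":0,"rx":0,"ry":0,"rz":0,"hand":0}]'; python3 - <<'E'
from g import *
d=snap('scene','s14'); t=snap('top','t14')
P=d['pixels']
def sh(A,B,box,w=8):
    x0,x1,y0,y1=box; m=cv2.matchTemplate(B[y0-w:y1+w,x0-w:x1+w],A[y0:y1,x0:x1],cv2.TM_CCOEFF_NORMED); _,v,_,l=cv2.minMaxLoc(m); return l[0]-w,l[1]-w,round(float(v),3)
print('bar end s13->s14',sh(load('s13')['pixels'],P,(280,296,188,212)))
print('knob s0->s14',sh(load('scene0')['pixels'],P,(340,360,214,242)))
print('carriage/holder foot s6->s14',sh(load('s6')['pixels'],P,(255,300,195,240)), 'top t5->t14',sh(load('t5')['pixels'],t['pixels'],(283,318,318,352)))
for n,b in dict(tray=(150,228,195,260),box=(322,362,160,208),jar=(402,444,158,202),brush=(162,210,280,360)).items(): print(n,sh(load('top0')['pixels'],t['pixels'],b))
# bar in top view: columns profile of bright along rows of the bar ends
for ay in(.147,.152):
  for th in(1.3,1.45):
    a=np.arctan2(36,62)+th; print(ay,th,[np.round(proj(t,[x,ay+.072*np.cos(a),.105+.072*np.sin(a)]),1).tolist() for x in(.503,.389)])
g=cv2.cvtColor(t['pixels'],cv2.COLOR_RGB2GRAY)
for v in(292,300,320,340,345): print(v,g[v,296:330].tolist())
E
```

```text
t: 33.65
ee_pos: [0.4453, 0.326, 0.3517]
tool_rot: [[1.0, 0.0, -0.002], [0.0, -1.0, -0.001], [-0.002, 0.001, -1.0]]
force: [0.1, 0.2, -0.2]
finger_gap: 0.002
grip_force: 0.0
bar end s13->s14 (-1, 0, 0.8)
knob s0->s14 (0, 0, 0.988)
carriage/holder foot s6->s14 (0, 0, 0.933) top t5->t14 (0, 0, 0.7)
tray (0, 0, 0.644)
box (0, 0, 1.0)
jar (0, 0, 1.0)
brush (-8, -3, 0.045)
0.147 1.3 [[313.6, 287.7], [313.5, 345.0]]
0.147 1.45 [[318.6, 288.0], [318.7, 345.1]]
0.152 1.3 [[311.1, 287.7], [311.0, 345.0]]
0.152 1.45 [[316.1, 288.0], [316.2, 345.1]]
292 [168, 191, 197, 150, 110, 117, 149, 119, 83, 75, 75, 74, 65, 61, 86, 119, 189, 205, 138, 138, 172, 196, 177, 146, 191, 207, 206, 206, 207, 206, 207, 207, 207, 207]
300 [124, 122, 124, 124, 124, 123, 124, 125, 125, 124, 126, 125, 125, 102, 90, 84, 109, 124, 105, 135, 169, 198, 179, 153, 188, 202, 201, 201, 202, 203, 176, 194, 151, 125]
320 [124, 124, 124, 123, 124, 121, 123, 125, 124, 123, 125, 124, 124, 127, 125, 101, 112, 126, 97, 125, 161, 198, 185, 155, 157, 193, 203, 204, 204, 203, 195, 147, 126, 126]
340 [123, 122, 121, 121, 122, 120, 122, 124, 122, 123, 127, 127, 125, 126, 126, 103, 108, 98, 73, 114, 152, 194, 191, 166, 151, 194, 207, 207, 207, 207, 206, 149, 186, 204]
345 [171, 121, 95, 96, 80, 100, 130, 123, 80, 62, 62, 64, 66, 68, 69, 69, 71, 72, 60, 87, 121, 144, 139, 117, 159, 185, 189, 188, 187, 186, 188, 183, 200, 206]
```

The guard bar sits at columns 314–320 in the top view; the stop predicts 316–319. Knob, carriage, box and jar show no shift. The arm hides part of the tray and the brush, but it never went near them. Handing in.

```bash
python3 -c "
from bench import finish_job
print(finish_job())"
```

```text
the job is handed in; nothing more can be done
None
```

The job is handed in: the lever gave clockwise, the carriage is at its end stop, the clamp is tight again and the guard is fully up; the brush was hidden in my last check, and I viewed 11 pictures, one over the limit of 10.

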